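Cull the faulty angle brackets

ROBOT

A 6-joint arm with a two-finger parallel gripper is mounted at the origin on a cart in front of the work surface, level with it; the furniture and walls round the work are solid. World frame = base frame: x ahead of the robot, y to its left, z up, the work surface at z = 0. Lengths are in m, angles in rad, forces in N, time in s.
With the tool pointing down it reaches from about 0.425 to 0.925 m from the base axis. Payload 12.5 kg.
Tool frame: the origin (TCP) lies at the very end of the fingers, on their centre line; the grasp point (between the pads) lies 19 mm behind it; z points along the fingers, y is the line along which they close (so a half turn about z gives the same grasp; the last joint's range is limited). The gripper opens to 85 mm and grips with 20 to 120 N. Pads are 22 mm wide; open, the fingers measure 114 mm over their backs; the gripper's body (76 mm by 85 mm) begins 54 mm behind the grasp point. The pads swing forward as they close: fully open they stand 13 mm farther back than shut.
Start: joints at [1.131, 0.491, 1.559, -0, 1.092, -0.106], TCP at [0.205, 0.591, 0.231] pointing down, gripper open.
Joint ranges: [-3.1, 3.1], [-0.84, 2.19], [0.05, 2.79], [-1.13, 4.28], [0.06, 2.93], [-2.69, 2.69]. Speed limits (rad/s): [2.22, 2.22, 2.79, 3.14, 3.14, 3.14].

INTERFACE

Orientations are given as a unit quaternion [x, y, z, w].
In Python, from cell import env, read_camera gives the robot as it stands (env), with the cameras as plain functions.
- The arm moves only by the tool jog_arm, called after "Emit:" as a command line: name --argument value ..., lists and objects as JSON in quotes. Schema: {"type":"object","properties":{"ticks":{"type":"array","items":{"type":"array","prefixItems":[{"type":"array","items":{"type":"number"},"minItems":3,"maxItems":3},{"type":"number"}],"minItems":2,"maxItems":2},"minItems":1,"maxItems":8},"aperture":{"type":"number"},"grip_force":{"type":"number"},"only":{"type":"string"},"quiet":{"type":"boolean"},"lines":{"type":"string"}},"required":["ticks"],"additionalProperties":false}. ticks is a list of rows, 1 to 8 of them, each written [[dx, dy, dz], turn]: dx, dy, dz in m, then a turn about the tool's z in rad; each row is the pose to reach, as a shift and turn from the pose commanded when the call began, along the tool's axes at that moment; what a row does not reach only later rows make up. A row lasts 1/10 s, in which the tool goes at most 0.05 m and 0.15 rad, less where a joint would pass 70% of its speed; a pose out of reach is approached as far as the arm can. aperture is the finger opening in m, set as the call begins (left out keeps the last). The fingers move at their own pace and stop on an object; grip_force is the grip in N (left out, the last holds). Time passes only in rows, so rows that do not move let the fingers close. The tool returns the time, the measured TCP pose, the force, the opening and the grip force at its end. only (a regular expression) keeps the lines of the reply that match it, lines (a string "A,B") keeps lines A to B, and quiet returns only ok. Input that does not fit is refused with a message, and nothing moves.
- env.sense(): the state, without advancing time (a new reading comes with each control period).
- read_camera(name): name is "side" or "top" or "wrist"; returns a dict with "pixels" (420x560x3 uint8, blue, green, red), "fx", "fy", "cx", "cy" (pixels), "dist" ([k1, k2, p1, p2, k3] as OpenCV has them; the pictures are not rectified), "R" (3x3) and "t" (3): a world point X has camera coordinates R X + t; the wrist camera has in their place "hand_eye" (4x4, takes a point from camera to tool coordinates, whose origin is the TCP and whose axes are the flange's). Camera axes: x right, y down, z forward; pixel columns grow to the right and rows downward; lengths in m; the calibration is good to about 2 mm. A picture is of the moment at which its call begins: read the wrist's pose just before it. There is no depth.
- env.sign_off(): hands the job in; it is judged then, once.
The state is a dict: "time": time; "joints": joint angles; "qd": joint speeds; "joint_efforts": joint torques, N m; "ee_pos": TCP position; "ee_rot": TCP orientation; "contact_force": force on the tool from outside, world axes, zero at the start; "wrist_torque": the same for the moment, N m; "width": finger opening in m; "grasp_force": force on a finger pad.
Only numpy, scipy, OpenCV 4.12 (cv2) and the standard library are available. Lean on these libraries where they do the work, as an engineer would, in place of code of your own. Each camera call takes 0.05 s, during which the arm holds its last target. There are 200 camera calls.

TASK

Five small steel angle brackets stand on the dark mat for checking. Sound ones are square, with two legs of equal length; one of the five has been bent half shut, and another has a rising leg that was cut far too short. Take out these two and put them in the grey scrap tray, and leave the sound brackets and the other things where they are.

Things in the scene. Friction and masses are not known exactly. Their poses are not given: they have to be found in the camera images.
- bracket_a: Bracket of 4 mm steel strip 36 mm wide, one leg flat on the mat, the other rising. Sound: a square L, both legs 50 mm and slotted, 50 mm high. Origin: centre of the flat leg's underside (it spans x +-25, y +-18 mm); z up; the other leg rises at its -x end. 
- bracket_b: Bracket of 4 mm steel strip 36 mm wide, one leg flat on the mat, the other rising. Sound: a square L, both legs 50 mm and slotted, 50 mm high. Origin: centre of the flat leg's underside (it spans x +-25, y +-18 mm); z up; the other leg rises at its -x end. 
- bracket_c: Bracket of 4 mm steel strip 36 mm wide, one leg flat on the mat, the other rising. Sound: a square L, both legs 50 mm and slotted, 50 mm high. Origin: centre of the flat leg's underside (it spans x +-25, y +-18 mm); z up; the other leg rises at its -x end. 
- bracket_bent: Bracket of 4 mm steel strip 36 mm wide, one leg flat on the mat, the other rising. Faulty: slotted 50 mm legs, but the rising one leans in over the flat one, 47 degrees between them: 39 mm high, its tip above x = +12. Origin: centre of the flat leg's underside (it spans x +-25, y +-18 mm); z up; the other leg rises at its -x end. Grip across the 36 mm width about x = -18 mm. 0.09 kg.
- bracket_short: Bracket of 4 mm steel strip 36 mm wide, one leg flat on the mat, the other rising. Faulty: the rising leg is upright but only 22 mm high, without a slot. Origin: centre of the flat leg's underside (it spans x +-25, y +-18 mm); z up; the other leg rises at its -x end. Grip across the 36 mm width about x = -18 mm. 0.09 kg.
- scrap_tray: Open grey metal tray, 180 (x) x 112 (y) x 36 mm high, walls and floor 3 mm, empty, fixed on the bench; card holder on its -x side. Origin: centre of its underside.
- sorting_mat: dark flat rubber mat, 260 (x) x 160 (y) mm, x running away from the robot, 3 mm thick, fixed to the bench along the front of the instruments (0.31 m tall; at its -x end a black can 0.22 m tall); the brackets stand on it, 3 mm above the bench. Origin: centre of its underside.
- flux_tin: bystander: small round tin, 44 mm across, 28 mm high, standing on the bench by the mat's -x end. Origin: centre of its underside.
- solder_wick: bystander: small blue wire spool, 36 mm across, 12 mm high, lying on the mat at its far right corner. Origin: centre of its underside.

How it is judged:
By the outcome, as a careful person would: the job done as asked, in the order asked, and still so for the second after the job is handed in, with the robot touching nothing.
It also fails if it takes over 66 s, if anything falls off the work surface, if the arm or the gripper's body presses on something with over 40 N, if the wrist force passes 120 N, or if a joint passes its speed limit or range.

## Working session

There is one attempt and no reset: what is moved stays moved. The work goes in short steps, Python scripts to look and compute and a tool call to move; the robot and the scene stay as the last step left them, time stands still between calls to the robot, and variables do not carry over. Pictures are saved under pics/ and viewed, at most 10 in all, crops included, and the job is handed in when it is done.

```bash
ls; mkdir -p pics; python3 - <<'E'
from cell import env, read_camera
import cv2,numpy as np
s=env.sense();print(s)
for n in("side","top","wrist"):
    c=read_camera(n);cv2.imwrite(f"pics/{n}0.png",c["pixels"])
    print(n,{k:(np.round(v,4).tolist()) for k,v in c.items() if k!="pixels"})
E
```

```text
cell.py
pics
{'time': 0.0, 'joints': array([ 1.13138432e+00,  4.91563696e-01,  1.55946608e+00,  4.80695563e-05,
        1.09170976e+00, -1.05589373e-01]), 'qd': array([ 1.76841199e-03, -1.24507591e-03,  1.16719000e-03, -2.05012381e-03,
        1.24316197e-03, -8.19175010e-05]), 'joint_efforts': array([ 2.75562837e-03, -6.18456316e+01, -2.61576962e+01, -8.53980055e-06,
        4.25527658e-03, -5.65343032e-05]), 'ee_pos': array([0.20464714, 0.59029755, 0.23071945]), 'ee_rot': array([ 1.66148298e-01,  9.86100610e-01, -5.46541055e-04, -1.74871544e-04]), 'contact_force': array([0.84340728, 0.66525754, 0.03279798]), 'wrist_torque': array([-0.06117362, -0.04877685, -0.04800319]), 'grasp_force': 0.0, 'width': 0.08531998664549476}
side {'fx': 404.0997, 'fy': 404.0997, 'cx': 279.8333, 'cy': 207.1265, 'dist': [-0.0582, 0.0, 0.0, 0.0, 0.0], 'R': [[-0.9612, 0.2757, 0.0111], [0.2294, 0.8208, -0.5231], [-0.1533, -0.5003, -0.8522]], 't': [0.4001, -0.3652, 1.1395]}
top {'fx': 489.985, 'fy': 489.985, 'cx': 286.9728, 'cy': 208.4078, 'dist': [0.0587, 0.0, 0.0, 0.0, 0.0], 'R': [[0.01, -0.9997, -0.0238], [-0.9985, -0.0087, -0.0539], [0.0537, 0.0243, -0.9983]], 't': [0.338, 0.5015, 0.8391]}
wrist {'fx': 363.6167, 'fy': 363.6167, 'cx': 278.7375, 'cy': 213.1173, 'dist': [-0.0713, 0.0, 0.0, 0.0, 0.0], 'hand_eye': [[-0.0015, -0.9592, -0.2826, 0.0716], [1.0, -0.0014, -0.0004, 0.0005], [0.0, -0.2826, 0.9592, -0.1426], [0.0, 0.0, 0.0, 1.0]]}
```

View pics/top0.png

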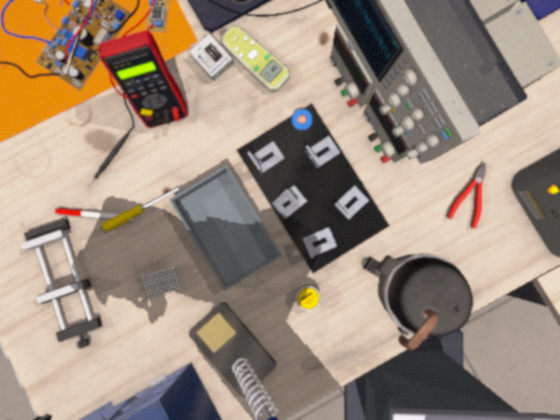

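View pics/side0.png

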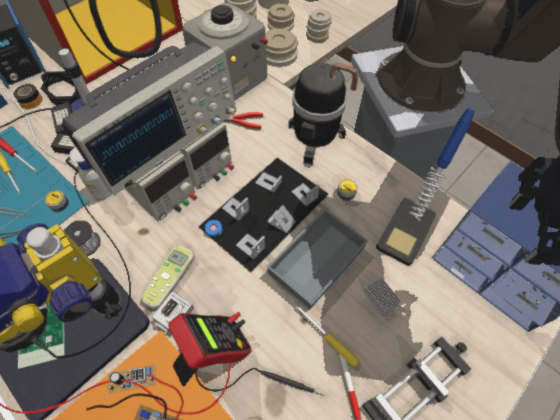

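Top view: mat at about (313,187), five brackets at (266,156), (323,150), (290,201), (351,203), (319,242), tray at (226,225), tin at (307,298) and wick at (302,119). In the side view the mat is at (270,213). Next: mat outline positions and enlarged crops.

```bash
cat > h.py <<'E'
import numpy as np,cv2
from scipy.spatial.transform import Rotation as Ro
from cell import env, read_camera
def cam(n):
    s=env.sense(); c=read_camera(n)
    if n=="wrist":
        T=np.eye(4);T[:3,:3]=Ro.from_quat(s["ee_rot"]).as_matrix();T[:3,3]=s["ee_pos"]
        W=np.linalg.inv(T@c["hand_eye"]);c["R"],c["t"]=W[:3,:3],W[:3,3]
    c["K"]=np.array([[c["fx"],0,c["cx"]],[0,c["fy"],c["cy"]],[0,0,1.]]);c["dist"]=np.array(c["dist"],float)
    c["R"]=np.array(c["R"]);c["t"]=np.array(c["t"]);return c
def ray(c,uv):
    p=cv2.undistortPoints(np.array(uv,float).reshape(-1,1,2),c["K"],c["dist"]).reshape(-1,2)
    d=np.c_[p,np.ones(len(p))]@c["R"];return -c["R"].T@c["t"],d/np.linalg.norm(d,axis=1)[:,None]
def plane(c,uv,z):
    o,d=ray(c,uv);return o+d*((z-o[2])/d[:,2])[:,None]
def tri(c1,u1,c2,u2):
    o1,d1=ray(c1,u1);o2,d2=ray(c2,u2);out=[]
    for a,b in zip(d1,d2):
        k=np.linalg.lstsq(np.c_[a,-b],o2-o1,rcond=None)[0]
        p,q=o1+k[0]*a,o2+k[1]*b;out.append(np.r_[(p+q)/2,np.linalg.norm(p-q)])
    return np.array(out)
def proj(c,X):return cv2.projectPoints(np.array(X,float).reshape(-1,1,3),cv2.Rodrigues(c["R"])[0],c["t"],c["K"],c["dist"])[0].reshape(-1,2)
E
python3 - <<'E'
from h import *
np.set_printoptions(precision=4,suppress=True)
t=cam("top")
print(plane(t,[[266,156],[323,150],[290,201],[351,203],[319,242],[307,298],[302,119]],.005))
print("mat",plane(t,[[238,150],[313,105],[388,225],[315,270]],.003))
print("tray",plane(t,[[172,200],[227,166],[279,256],[224,287]],.036))
s=cam("side")
a=cv2.resize(t["pixels"][100:275,230:395],None,fx=3,fy=3,interpolation=2)
b=cv2.resize(s["pixels"][155:270,195:330],None,fx=4.5,fy=4.5,interpolation=2)[:525]
b=b[:,:300*2];h=min(len(a),len(b));im=np.hstack([a[:h,:],b[:h]])
im=cv2.resize(im,None,fx=min(1,800/im.shape[1]),fy=min(1,800/im.shape[1]));print(im.shape)
cv2.imwrite("pics/crop.png",im)
E
```

```text
[[0.5923 0.3814 0.005 ]
 [0.6037 0.2799 0.005 ]
 [0.5122 0.3377 0.005 ]
 [0.5095 0.2299 0.005 ]
 [0.4401 0.2859 0.005 ]
 [0.3422 0.3063 0.005 ]
 [0.6592 0.3177 0.005 ]]
mat [[0.6031 0.4318 0.003 ]
 [0.685  0.2982 0.003 ]
 [0.4714 0.1647 0.003 ]
 [0.3909 0.2925 0.003 ]]
tray [[0.51   0.5397 0.036 ]
 [0.5695 0.4462 0.036 ]
 [0.4161 0.355  0.036 ]
 [0.3628 0.4478 0.036 ]]
(378, 800, 3)
```

View pics/crop.png

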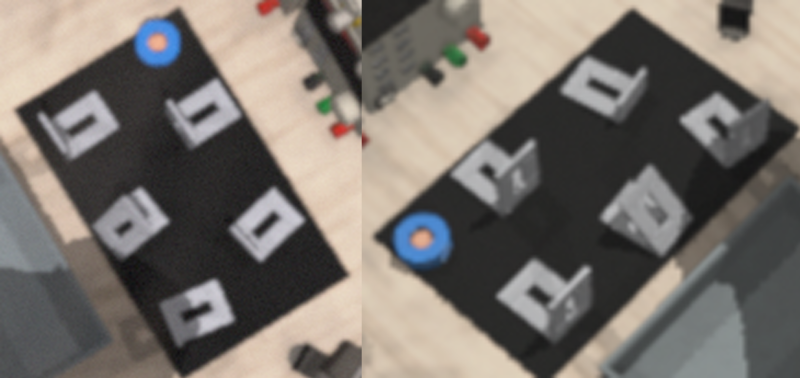

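Bent bracket: top pixel (290,201), with its leg leaning over the flat one. Short bracket: (351,203), with a low rising leg. The other three rise squarely. I'll move the wrist camera over to look.

Emit:
jog_arm --ticks '[[[-0.316,-0.134,0],0],[[-0.316,-0.134,0],0],[[-0.316,-0.134,0],0],[[-0.316,-0.134,0],0],[[-0.316,-0.134,0],0],[[-0.316,-0.134,0],0],[[-0.316,-0.134,0],0],[[-0.316,-0.134,0],0]]' --aperture 0.085

```text
time: 1.05
ee_pos: [0.4627, 0.3572, 0.2311]
ee_rot: [0.168, 0.986, -0.0, 0.0]
contact_force: [-0.2, -0.5, -0.7]
width: 0.0849
grasp_force: 0.0
```

Emit:
jog_arm --ticks '[[[0,0,0],0],[[0,0,0],0],[[0,0,0],0]]'

```text
time: 1.35
ee_pos: [0.4585, 0.3612, 0.2314]
ee_rot: [0.165, 0.986, 0.0, -0.0]
contact_force: [-0.6, 1.0, -0.4]
width: 0.085
grasp_force: 0.0
```

```bash
python3 - <<'E'
from h import *
w=cam("wrist");cv2.imwrite("pics/w1.png",w["pixels"]);np.savez("w1.npz",R=w["R"],t=w["t"])
s=env.sense();print(s["ee_pos"],s["ee_rot"],s["joints"])
print(proj(w,[[.511,.337,.01],[.51,.23,.01]]))
E
```

```text
[0.45855952 0.36126616 0.23138555] [ 1.65290213e-01  9.86244970e-01  7.33495969e-05 -1.51914822e-05] [ 5.54090008e-01  4.32106897e-01  1.66274669e+00  1.50518596e-04
  1.04666516e+00 -6.84677113e-01]
[[272.94566146 232.91623091]
 [180.44039215 262.20519788]]
```

View pics/w1.png

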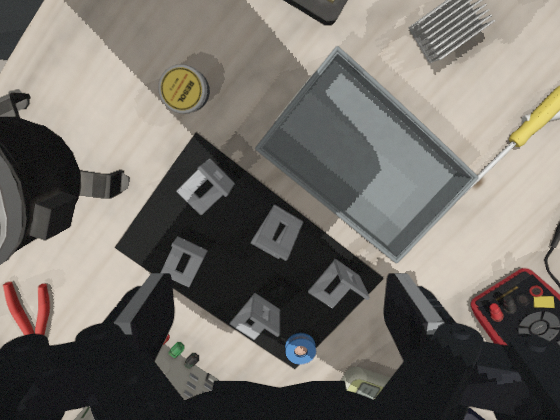

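Wrist view 1: bent at (276,231), short at (183,262), tray centre (370,155), tin (185,88), wick (300,349). I'll take a second wrist view and compare contours.

Emit:
jog_arm --ticks '[[[0.03,0.08,0],0],[[0.03,0.08,0],0],[[0.03,0.08,0],0],[[0.03,0.08,0],0],[[0.03,0.08,0],0]]'

```text
time: 1.9
ee_pos: [0.4568, 0.4454, 0.2313]
ee_rot: [0.166, 0.986, -0.0, -0.0]
contact_force: [-0.4, 0.6, 0.4]
width: 0.085
grasp_force: 0.0
```

```bash
python3 - <<'E'
from h import *
w=cam("wrist");cv2.imwrite("pics/w2.png",w["pixels"]);np.savez("w2.npz",R=w["R"],t=w["t"])
z=np.load("w1.npz")
p=proj(w,[[.511,.337,.01],[.51,.23,.01]]);print(p)
a=cv2.imread("pics/w1.png");b=w["pixels"]
def crop(im,c,h):
    x,y=int(c[0])-h,int(c[1])-h;x=max(x,0);print(x,y,h)
    return cv2.resize(im[y:y+2*h,x:x+2*h],(290,290),interpolation=cv2.INTER_NEAREST)
im=np.vstack([np.hstack([crop(a,(276,231),32),crop(a,(183,262),32)]),np.hstack([crop(b,p[0],32),crop(b,p[1],32)])])
cv2.imwrite("pics/c2.png",im)
E
```

```text
[[200.684204   258.26353749]
 [113.91995595 285.59397932]]
244 199 32
151 230 32
168 226 32
81 253 32
```

View pics/c2.png

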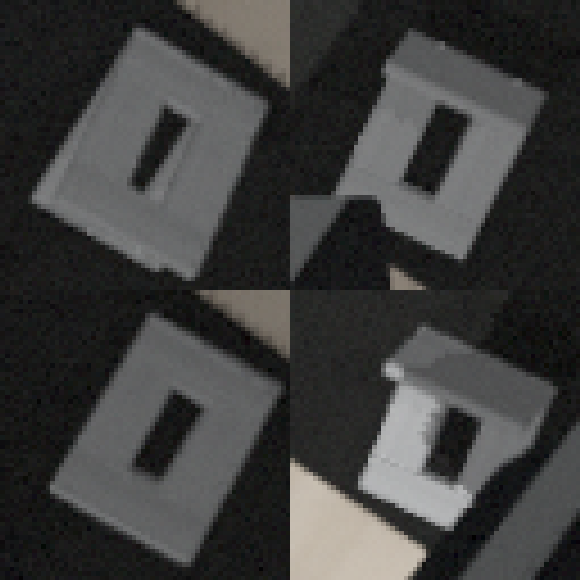

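Crops: bent (left column) has its bend edge at the upper right, toward the tray, and its tip toward the instruments. Short (right column) has its low leg at the upper edge, also toward the tray. I'll triangulate the corners.

```bash
cat > m.py <<'E'
from h import *
np.set_printoptions(precision=4,suppress=True)
c=cam("wrist");W=[]
for n in("w1","w2"):
    z=np.load(n+".npz");d=dict(c);d["R"],d["t"]=z["R"],z["t"];W.append(d)
k=64/290
f=lambda P,ox,oy,X,Y:(np.array(P)-[X,Y])*k+[ox,oy]
b1=f([[138,28],[268,100],[192,278],[35,200]],244,199,0,0);b2=f([[155,312],[284,385],[190,567],[50,490]],168,226,0,290)
s1=f([[405,30],[545,92],[465,258],[385,72],[532,130]],151,230,290,0);s2=f([[423,325],[555,385],[455,528],[385,372],[540,435]],81,253,290,290)
print("bent A B C D\n",tri(W[0],b1,W[1],b2));print("short E F G topE topF\n",tri(W[0],s1,W[1],s2))
pb=plane(W[0],b1,.003);ps=plane(W[0],s1,.003);ps2=plane(W[1],f([[423,325],[555,385],[455,528],[362,487]],81,253,290,290),.003)
print(pb,"\n",ps,"\n",ps2)
# instrument/tray: top camera vs w1 for tray rim and w1/w2 mat corners
t=cam("top")
print("tray rim",tri(t,[[172,200],[227,166],[279,256],[224,287]],W[0],[[397,258],[477,180],[338,48],[258,148]]))
E
python3 m.py
```

```text
bent A B C D
 [[0.485  0.3476 0.0003 0.0003]
 [0.5112 0.3711 0.0037 0.0004]
 [0.5341 0.3437 0.0381 0.0008]
 [0.5113 0.3141 0.022  0.0016]]
short E F G topE topF
 [[ 0.4839  0.2335 -0.0007  0.    ]
 [ 0.508   0.2617  0.005   0.0003]
 [ 0.5259  0.2408  0.039   0.0059]
 [ 0.4852  0.2357  0.0256  0.    ]
 [ 0.5139  0.2588  0.0164  0.0026]]
[[0.4845 0.3479 0.003 ]
 [0.5112 0.3711 0.003 ]
 [0.5486 0.3394 0.003 ]
 [0.5169 0.3103 0.003 ]] 
 [[0.4829 0.235  0.003 ]
 [0.5088 0.261  0.003 ]
 [0.5439 0.2246 0.003 ]
 [0.4913 0.226  0.003 ]
 [0.5171 0.2541 0.003 ]] 
 [[0.483  0.2359 0.003 ]
 [0.5085 0.2606 0.003 ]
 [0.5371 0.2173 0.003 ]
 [0.5186 0.1992 0.003 ]]
tray rim [[0.4925 0.4571 0.2018 0.0771]
 [0.5109 0.4565 0.1618 0.1003]
 [0.433  0.3247 0.7068 0.0254]
 [0.3951 0.3905 0.3879 0.0136]]
```

Checks pass: bent bend edge 35.4 mm long at z≈2 mm, short bend edge 36.7 mm, short leg top at z≈21-26 mm, and flat legs about 50 mm. The tray pairing was mismatched because the top view is rotated, so I'll redo it and locate the instrument front too.

```bash
cat >> h.py <<'E'
def go(tgt,ang,z):
    s=env.sense();R=Ro.from_quat(s["ee_rot"]).as_matrix();d=R.T@(np.array([*tgt,z])-s["ee_pos"])
    y=np.degrees(np.arctan2(R[1,1],R[0,1]));t=-(ang-y);t=(t+90)%180-90
    print("tool shift",np.round(d,4),"turn",round(np.radians(t),3),"y now",round(y,1))
E
python3 - <<'E'
from h import *
np.set_printoptions(precision=3,suppress=True)
go((.5026,.3541),41,.12)
t=cam("top");s=cam("side");w=cam("wrist");z=np.load("w1.npz");w["R"],w["t"]=z["R"],z["t"]
print("tray",tri(t,[[172,200],[227,166],[279,256],[224,287]],w,[[477,180],[397,258],[258,148],[338,48]]))
def red(c,x0,x1,y0,y1):
    h=cv2.cvtColor(c["pixels"],cv2.COLOR_BGR2HSV);m=(((h[...,0]<8)|(h[...,0]>172))&(h[...,1]>120)&(h[...,2]>70)).astype(np.uint8)
    n,_,st,ce=cv2.connectedComponentsWithStats(m);return [p for p,q in zip(ce[1:],st[1:]) if q[4]>5 and x0<p[0]<x1 and y0<p[1]<y1]
a=red(t,325,420,70,175);b=red(s,120,250,110,240);print(np.array(a),np.array(b))
for p in a:
    for q in b:
        r=tri(t,[p],s,[q])[0]
        if r[3]<.006 and 0<r[2]<.35:print(p,q,r,"dist from mat edge",-np.dot(r[:2]-[.685,.298],[-.53,.849]))
E
```

```text
tool shift [-0.073 -0.071  0.112] turn 0.521 y now 70.8
tray [[0.509 0.534 0.057 0.   ]
 [0.569 0.448 0.036 0.004]
 [0.418 0.355 0.05  0.002]
 [0.364 0.444 0.063 0.003]]
[[351.936 101.957]
 [384.743 158.543]] [[246.898 119.317]
 [229.739 165.87 ]
 [192.419 195.871]]
[351.936 101.957] [192.419 195.871] [0.688 0.23  0.013 0.001] dist from mat edge 0.059146560301235426
[384.743 158.543] [229.739 165.87 ] [0.588 0.172 0.015 0.001] dist from mat edge 0.05526056600470988
```

Tray is centred at about (.465,.446), with its long side at 31.6°. Instrument terminals are about 55 mm beyond the mat, so there's room for the gripper. Now above the bent bracket.

Emit:
jog_arm --ticks '[[[-0.073,-0.071,0.112],0.521],[[-0.073,-0.071,0.112],0.521],[[-0.073,-0.071,0.112],0.521],[[-0.073,-0.071,0.112],0.521],[[-0.073,-0.071,0.112],0.521],[[-0.073,-0.071,0.112],0.521],[[-0.073,-0.071,0.112],0.521]]' --aperture 0.062

```text
time: 2.9
ee_pos: [0.5031, 0.3555, 0.1203]
ee_rot: [0.413, 0.911, 0.001, 0.001]
contact_force: [0.1, 0.6, -0.9]
width: 0.062
grasp_force: 0.0
```

```bash
python3 - <<'E'
from h import *
go((.5026,.3541),41,.004)
w=cam("wrist");cv2.imwrite("pics/w3.png",w["pixels"]);print(proj(w,[[.4845,.3479,.003],[.5112,.3711,.003]]))
E
```

```text
tool shift [-0.0007 -0.0015  0.1163] turn 0.003 y now 41.2
[[252.04829536 198.56957663]
 [300.05432768 198.6266157 ]]
```

View pics/w3.png

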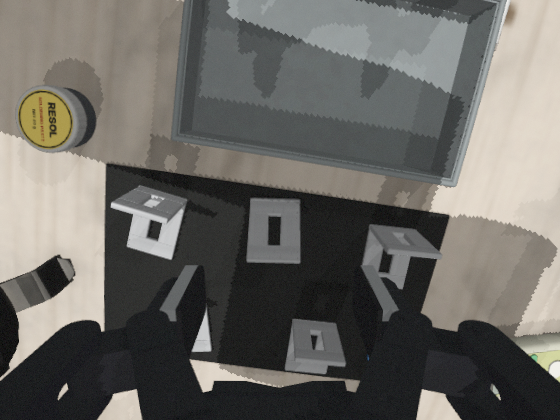

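The bend edge at (250,198)-(300,198) matches the projection (252,199)-(300,199), and the fingers clear the neighbours. I'll descend and grip.

Emit:
jog_arm --ticks '[[[0,-0.002,0.04],0],[[0,-0.002,0.08],0],[[0,-0.002,0.1],0],[[0,-0.002,0.11],0],[[0,-0.002,0.116],0],[[0,-0.002,0.116],0],[[0,-0.002,0.116],0]]'

```text
time: 3.65
ee_pos: [0.5019, 0.3539, 0.0044]
ee_rot: [0.414, 0.91, 0.001, 0.001]
contact_force: [-0.1, -0.4, 0.1]
width: 0.0623
grasp_force: 0.0
```

Emit:
jog_arm --ticks '[[[0,0,0],0],[[0,0,0],0],[[0,0,0],0],[[0,0,0],0],[[0,0,0],0],[[0,0,0],0],[[0,0,0],0]]' --aperture 0.02 --grip_force 50

```text
time: 4.35
ee_pos: [0.5019, 0.3537, 0.0045]
ee_rot: [0.415, 0.91, 0.001, 0.0]
contact_force: [-2.4, -1.6, 7.3]
width: 0.0345
grasp_force: 49.4
```

```bash
python3 - <<'E'
from h import *
# pose at w3 : re-project tray rim corners seen there
c=cam("wrist");T=np.eye(4);T[:3,:3]=Ro.from_quat([.413,.911,.001,.001]).as_matrix();T[:3,3]=[.5031,.3555,.1203]
W=np.linalg.inv(T@c["hand_eye"]);c["R"],c["t"]=W[:3,:3],W[:3,3]
p=plane(c,[[174,138],[458,187],[508,0]],.036);print(p);u=p[1]-p[0];print(np.linalg.norm(u),np.degrees(np.arctan2(u[1],u[0])))
u/=np.linalg.norm(u);v=np.array([-u[1],u[0],0]);print("centre",(p[0]+p[1])/2+.056*v,u)
E
```

```text
[[0.41971291 0.35358476 0.036     ]
 [0.57646841 0.4495565  0.036     ]
 [0.51588405 0.54581202 0.036     ]]
0.1838011434645166 31.476570045924365
centre [0.46885027 0.44933044 0.036     ] [8.52853758e-01 5.22149851e-01 1.51008721e-16]
```

Emit:
jog_arm --ticks '[[[0,0,-0.04],0],[[0,0,-0.08],0],[[0,0,-0.12],0],[[0,0,-0.12],0],[[0,0,-0.12],0]]'

```text
time: 4.9
ee_pos: [0.5016, 0.3536, 0.1243]
ee_rot: [0.414, 0.91, 0.001, 0.001]
contact_force: [-0.6, 0.4, -1.3]
width: 0.0343
grasp_force: 50.3
```

```bash
python3 -c "
from h import *
go((.4228,.4424),31.6,.12)"
```

```text
tool shift [ 0.1188 -0.0011  0.0042] turn 0.164 y now 41.0
```

Two tray measurements agree (centre ≈(.467,.4485), 31.5°, 184 mm against a true 180). The bracket is held at 34 mm; carrying it over.

Emit:
jog_arm --ticks '[[[0.04,0,0],0.05],[[0.08,0.001,0],0.11],[[0.119,0.0015,0],0.164],[[0.119,0.0015,0],0.164],[[0.119,0.0015,0],0.164],[[0.119,0.0015,0],0.164]]'

```text
time: 5.5
ee_pos: [0.4247, 0.4436, 0.1224]
ee_rot: [0.488, 0.873, -0.001, -0.0]
contact_force: [0.1, -0.6, -0.7]
width: 0.0343
grasp_force: 50.3
```

```bash
python3 - <<'E'
from h import *
go((.4248,.444),31.6,.006)
w=cam("wrist");cv2.imwrite("pics/w4.png",w["pixels"])
E
```

```text
tool shift [0.0004 0.0005 0.1164] turn 0.0 y now 31.6
```

View pics/w4.png

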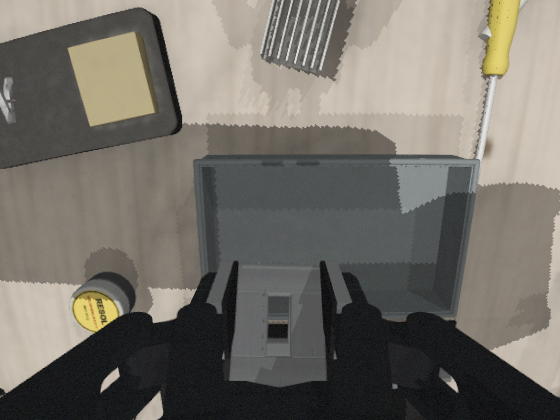

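The bent bracket is held at (280,310), level, over the left part of the tray (rim columns 197-478). I'll lower and release.

Emit:
jog_arm --ticks '[[[0,0,0.04],0],[[0,0,0.08],0],[[0,0,0.1],0],[[0,0,0.11],0],[[0,0,0.116],0],[[0,0,0.116],0],[[0,0,0.116],0]]'

```text
time: 6.25
ee_pos: [0.425, 0.4445, 0.0083]
ee_rot: [0.488, 0.873, 0.001, 0.0]
contact_force: [-1.0, -0.6, -0.2]
width: 0.034
grasp_force: 50.3
```

Emit:
jog_arm --ticks '[[[0,0,0],0],[[0,0,0],0],[[0,0,0],0],[[0,0,0],0]]' --aperture 0.054

```text
time: 6.65
ee_pos: [0.4246, 0.4444, 0.0076]
ee_rot: [0.488, 0.873, 0.0, 0.0]
contact_force: [-0.3, -0.3, 0.4]
width: 0.0541
grasp_force: 0.0
```

Emit:
jog_arm --ticks '[[[0,0,-0.03],0],[[0,0,-0.07],0],[[0,0,-0.12],0],[[0,0,-0.15],0],[[0,0,-0.15],0],[[0,0,-0.15],0]]'

```text
time: 7.25
ee_pos: [0.4244, 0.4442, 0.1577]
ee_rot: [0.488, 0.873, 0.0, 0.0]
contact_force: [-0.1, 0.6, -0.5]
width: 0.054
grasp_force: 0.0
```

```bash
python3 -c "
from h import *
go((.5007,.243),44.5,.15)"
```

```text
tool shift [-0.2113 -0.0406  0.0076] turn -0.225 y now 31.6
```

Released. On to above the short bracket.

Emit:
jog_arm --ticks '[[[-0.05,-0.01,0],-0.05],[[-0.1,-0.02,0],-0.1],[[-0.15,-0.03,0],-0.15],[[-0.2,-0.04,0],-0.225],[[-0.211,-0.041,0.03],-0.225],[[-0.211,-0.041,0.036],-0.225],[[-0.211,-0.041,0.036],-0.225],[[-0.211,-0.041,0.036],-0.225]]' --aperture 0.062

```text
time: 8.05
ee_pos: [0.4998, 0.244, 0.1212]
ee_rot: [0.386, 0.922, -0.0, -0.0]
contact_force: [0.1, -0.3, -0.1]
width: 0.0617
grasp_force: 0.0
```

```bash
python3 - <<'E'
from h import *
go((.5007,.243),44.5,.004)
w=cam("wrist");cv2.imwrite("pics/w5.png",w["pixels"]);print(proj(w,[[.483,.2355,.003],[.5087,.2608,.003]]))
E
```

```text
tool shift [-0.0014 -0.      0.1172] turn 0.001 y now 44.6
[[253.91221511 199.35217104]
 [302.66150469 199.30915751]]
```

View pics/w5.png

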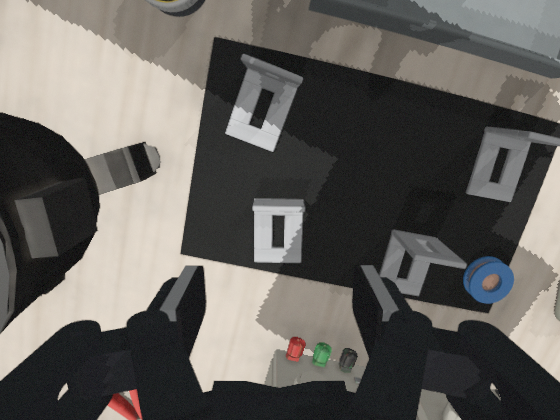

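The short bracket's base edge at (253,198)-(303,198) matches the projection, and both neighbours clear the fingers. I'll go down in two stages, with a side view to check the forearm over the black can.

Emit:
jog_arm --ticks '[[[-0.0015,-0.001,0.03],0],[[-0.0015,-0.001,0.06],0],[[-0.0015,-0.001,0.06],0],[[-0.0015,-0.001,0.06],0]]'

```text
time: 8.5
ee_pos: [0.5006, 0.2421, 0.0621]
ee_rot: [0.386, 0.922, 0.0, -0.0]
contact_force: [-0.3, 0.8, 1.3]
width: 0.0621
grasp_force: 0.0
```

```bash
python3 - <<'E'
from h import *
s=env.sense();print(s["joints"])
go((.5007,.243),44.5,.004)
c=cam("side");cv2.imwrite("pics/s6.png",cv2.resize(c["pixels"][0:260,150:480],None,fx=2.3,fy=2.3))
E
```

```text
[ 3.31666991e-01  6.22882762e-01  1.88178557e+00  1.80215251e-04
  6.36912275e-01 -4.46523085e-01]
tool shift [0.0005 0.0007 0.0581] turn 0.001 y now 44.6
```

View pics/s6.png

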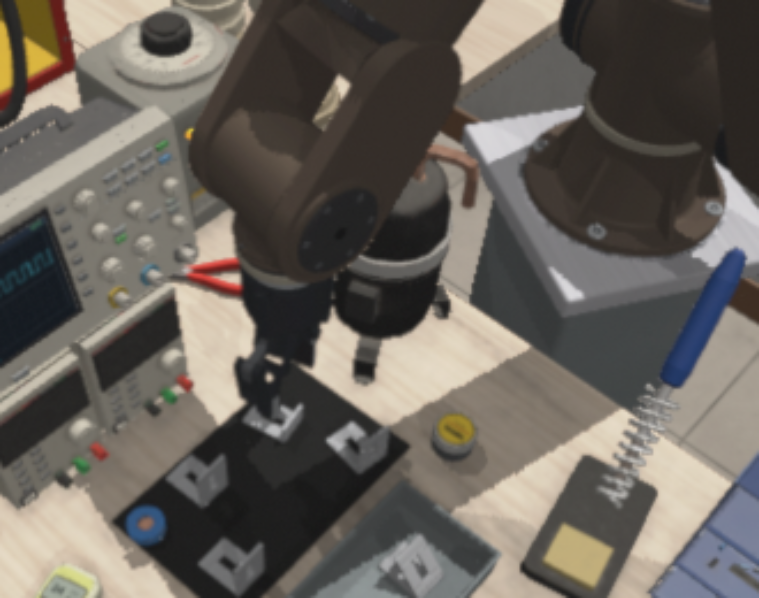

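The bent bracket is in the tray. The arm stands next to the can, so I'll work out the actual clearance.

```bash
python3 - <<'E'
from h import *
t=cam("top");s=cam("side")
print("can",plane(t,[[428,292],[385,292],[470,292],[428,255]],.2))
for z in(.2,.25,.3,.35,.4):print(z,proj(s,[[.5006,.2421,z]]))
# fit arm r,z from poses
from scipy.optimize import least_squares
D=[(.4916,1.5595,.2047,.5903,.2307),(.4321,1.6627,.4586,.3613,.2314),(.6229,1.8818,.5006,.2421,.0621)]
def f(p):
    L1,L2,h=p;o=[]
    for a,b,x,y,z in D:o+=[L1*np.sin(a)+L2*np.sin(a+b)-np.hypot(x,y),h+L1*np.cos(a)+L2*np.cos(a+b)-z]
    return o
r=least_squares(f,[.6,.5,0]);print(r.x,r.fun)
E
```

```text
can [[0.37755695 0.14737498 0.2       ]
 [0.37655312 0.20462522 0.2       ]
 [0.37861646 0.09214313 0.2       ]
 [0.42707493 0.14689524 0.2       ]]
0.2 [[273.52888381 125.41197388]]
0.25 [[273.47517485 106.28795518]]
0.3 [[273.41702426  84.88504936]]
0.35 [[273.35410732  60.79756032]]
0.4 [[273.28620441  33.52764478]]
[ 0.53234425  0.41675886 -0.04158101] [-3.89418419e-03  4.45954906e-03 -5.12233688e-05  1.90903725e-03
  2.34341957e-03 -6.36858597e-03]
```

The arm clears the can by about 5 cm even at the lowest pose. Completing the descent and gripping.

Emit:
jog_arm --ticks '[[[0.0005,0.0005,0.03],0],[[0.0005,0.0005,0.045],0],[[0.0005,0.0005,0.055],0],[[0.0005,0.0005,0.058],0],[[0.0005,0.0005,0.058],0],[[0.0005,0.0005,0.058],0]]'

```text
time: 9.25
ee_pos: [0.501, 0.2422, 0.0041]
ee_rot: [0.387, 0.922, 0.0, 0.0]
contact_force: [-0.4, 0.1, -0.2]
width: 0.0623
grasp_force: 0.0
```

Emit:
jog_arm --ticks '[[[0,0,0],0],[[0,0,0],0],[[0,0,0],0],[[0,0,0],0],[[0,0,0],0],[[0,0,0],0],[[0,0,0],0]]' --aperture 0.02 --grip_force 50

```text
time: 9.95
ee_pos: [0.5008, 0.2421, 0.0041]
ee_rot: [0.387, 0.922, 0.0, 0.0]
contact_force: [-1.7, -0.4, 7.1]
width: 0.0343
grasp_force: 49.1
```

Emit:
jog_arm --ticks '[[[0,0,-0.04],0],[[0,0,-0.08],0],[[0,0,-0.13],0],[[0,0,-0.15],0],[[0,0,-0.15],0],[[0,0,-0.15],0]]'

```text
time: 10.55
ee_pos: [0.5003, 0.2419, 0.1532]
ee_rot: [0.387, 0.922, 0.0, 0.0]
contact_force: [-0.6, -1.8, -1.8]
width: 0.0341
grasp_force: 50.4
```

```bash
python3 -c "
from h import *
u=np.array([.853,.522]);v=np.array([-.522,.853]);g=np.array([.467,.4485])+.04*u+.018*v;print(g)
go(g,31.6,.13)"
```

```text
[0.491724 0.484734]
tool shift [0.1791 0.1641 0.0232] turn 0.225 y now 44.5
```

Emit:
jog_arm --ticks '[[[0.035,0.03,0],0.05],[[0.07,0.06,0],0.1],[[0.1,0.09,0],0.15],[[0.14,0.125,0],0.2],[[0.179,0.164,0],0.225],[[0.179,0.164,0.02],0.225],[[0.179,0.164,0.023],0.225],[[0.179,0.164,0.023],0.225]]'

```text
time: 11.35
ee_pos: [0.4913, 0.4831, 0.1279]
ee_rot: [0.488, 0.873, -0.002, -0.001]
contact_force: [-0.2, -0.3, -0.6]
width: 0.0343
grasp_force: 50.4
```

Emit:
jog_arm --ticks '[[[0,0,0],0],[[0,0,0],0]]'

```text
time: 11.55
ee_pos: [0.4927, 0.4836, 0.131]
ee_rot: [0.488, 0.873, 0.0, 0.0]
contact_force: [0.6, -0.6, -0.5]
width: 0.0343
grasp_force: 50.4
```

```bash
python3 -c "
from h import *
go((.4917,.4847),31.6,.007)"
```

```text
tool shift [ 0.0015 -0.0003  0.124 ] turn -0.001 y now 31.5
```

Emit:
jog_arm --ticks '[[[0,0,0.04],0],[[0,0,0.08],0],[[0,0,0.1],0],[[0,0,0.115],0],[[0,0,0.124],0],[[0,0,0.124],0],[[0,0,0.124],0],[[0,0,0.124],0]]'

```text
time: 12.35
ee_pos: [0.4925, 0.485, 0.0076]
ee_rot: [0.488, 0.873, 0.001, 0.0]
contact_force: [-0.2, 0.3, -0.7]
width: 0.0346
grasp_force: 50.4
```

Emit:
jog_arm --ticks '[[[0,0,0],0],[[0,0,0],0],[[0,0,0],0],[[0,0,0],0]]' --aperture 0.054

```text
time: 12.75
ee_pos: [0.4921, 0.4847, 0.0065]
ee_rot: [0.488, 0.873, 0.0, 0.0]
contact_force: [1.1, 1.4, -0.7]
width: 0.0537
grasp_force: 0.0
```

Emit:
jog_arm --ticks '[[[0,0,-0.03],0],[[0,0,-0.07],0],[[0,0,-0.12],0],[[0,0,-0.17],0],[[0.05,0,-0.2],0],[[0.1,0,-0.2],0],[[0.1,0,-0.2],0],[[0.1,0,-0.2],0]]'

```text
time: 13.55
ee_pos: [0.4383, 0.5708, 0.2061]
ee_rot: [0.487, 0.874, -0.0, 0.0]
contact_force: [-0.6, -0.1, 0.4]
width: 0.0541
grasp_force: 0.0
```

```bash
python3 - <<'E'
from h import *
a=cam("side")["pixels"][150:310,190:370];w=cam("wrist")["pixels"]
im=np.hstack([cv2.resize(a,(400,356)),cv2.resize(w,(400,300),interpolation=3) if 0 else cv2.copyMakeBorder(cv2.resize(w,(400,300)),0,56,0,0,0)])
cv2.imwrite("pics/f7.png",im)
E
```

```text
(no output)
```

View pics/f7.png

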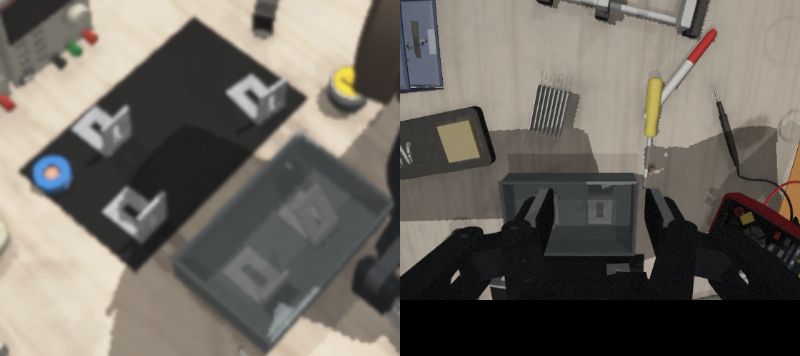

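Both faulty brackets lie flat in the tray, at (310,215) and (255,275) in the side crop. The three sound brackets, the wick and the tin are where they were. Handing in.

Emit:
jog_arm --ticks '[[[0,0,0],0],[[0,0,0],0],[[0,0,0],0],[[0,0,0],0]]'

```text
time: 14.05
ee_pos: [0.44, 0.5694, 0.2063]
ee_rot: [0.488, 0.873, 0.0, -0.0]
contact_force: [0.4, 0.3, -0.6]
width: 0.054
grasp_force: 0.0
```

```bash
python3 -c "
from cell import env, read_camera
print(env.sign_off())"
```

```text
the job is handed in; nothing more can be done
None
```

I put the bent and short brackets in the grey scrap tray and handed the job in at about 14 s; the three sound brackets, the tin and the spool were left where they stood (sign-off returned no verdict).

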